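Sort the stacked food tubs onto their colour-coded boards

TASK

Take the two stacks of sealed food tubs apart and set each tub on the board of the same colour as its lid: lid up, lying flat in the middle of the board, with its length along the board's length. Keep the tubs level while you carry them and set them down gently rather than dropping them; all five must be let go and at rest at the end.

Things in the scene. Friction and masses are not known exactly. Their poses are not given: they have to be found in the camera images.
- tub_red_mid (a point): centre (half-way up) of the loose food tub with the red lid: a closed, straight-sided box 120 x 66 x 50 mm high (length along its x, width along its y, z up), milky sides, flat red lid on top. Grip it across its width. At the start it is the bottom of a stack, on the table, with one or two smaller tubs on it; the ends of its lid stick out.
- tub_blue_mid (a point): centre (half-way up) of the loose food tub with the blue lid: a closed, straight-sided box 120 x 66 x 50 mm high (length along its x, width along its y, z up), milky sides, flat blue lid on top. Grip it across its width. At the start it is the bottom of a stack, on the table, with one or two smaller tubs on it; the ends of its lid stick out.
- tub_yellow_mid (a point): centre (half-way up) of the loose food tub with the yellow lid: a closed, straight-sided box 88 x 58 x 50 mm high (length along its x, width along its y, z up), milky sides, flat yellow lid on top. Grip it across its width. At the start it is the second layer of a stack, on the red- or the blue-lidded tub.
- tub_green_mid (a point): centre (half-way up) of the loose food tub with the green lid: a closed, straight-sided box 88 x 58 x 50 mm high (length along its x, width along its y, z up), milky sides, flat green lid on top. Grip it across its width. At the start it is the second layer of a stack, on the red- or the blue-lidded tub.
- tub_purple_mid (a point): centre (half-way up) of the loose food tub with the purple lid: a closed, straight-sided box 60 x 46 x 50 mm high (length along its x, width along its y, z up), milky sides, flat purple lid on top. Grip it across its width. At the start it is the third layer, on top of the yellow-lidded tub.
- board_red: flat red board, fixed to the table, 130 mm long (its x) by 90 mm wide (its y), 6 mm thick, with a small black dot near one end; origin at the centre of its underside, on the table.
- board_blue: flat blue board, fixed to the table, 130 mm long (its x) by 90 mm wide (its y), 6 mm thick, with a small black dot near one end; origin at the centre of its underside, on the table.
- board_yellow: flat yellow board, fixed to the table, 130 mm long (its x) by 90 mm wide (its y), 6 mm thick, with a small black dot near one end; origin at the centre of its underside, on the table.
- board_green: flat green board, fixed to the table, 130 mm long (its x) by 90 mm wide (its y), 6 mm thick, with a small black dot near one end; origin at the centre of its underside, on the table.
- board_purple: flat purple board, fixed to the table, 130 mm long (its x) by 90 mm wide (its y), 6 mm thick, with a small black dot near one end; origin at the centre of its underside, on the table.

How it is judged:
By the outcome, as a careful person would: the job done as asked, in the order asked, and still so for the second after the job is handed in, with the robot touching nothing.
It also fails if it takes over 136 s, if anything falls off the work surface, if the arm or the gripper's body presses on something with over 40 N, if the wrist force passes 120 N, or if a joint passes its speed limit or range.

ROBOT

A 6-joint arm with a two-finger parallel gripper is mounted at the origin on the work surface. World frame = base frame: x ahead of the robot, y to its left, z up, the work surface at z = 0. Lengths are in m, angles in rad, forces in N, time in s.
With the tool pointing down it reaches from about 0.425 to 0.95 m from the base axis. Payload 3.5 kg.
Tool frame: the origin (TCP) lies at the very end of the fingers, on their centre line; the grasp point (between the pads) lies 19 mm behind it (hold_point_z is the distance from the TCP to the grasp point, in m); z points along the fingers, y is the direction in which the jaws open and shut (so a half turn about z gives the same grasp; the last joint's range is limited). The gripper opens to 85 mm and grips with 20 to 120 N. Pads are 22 mm wide; open, the fingers measure 114 mm over their backs; the gripper's body (76 mm by 85 mm) begins 54 mm behind the grasp point. The pads swing forward as they close: fully open they stand 13 mm farther back than shut.
Start: joints at [1.115, 0.286, 1.577, -0, 1.279, -0.15], TCP at [0.203, 0.644, 0.231] pointing down, gripper open.
Joint ranges: [-2.77, 2.77], [-0.9, 2.22], [0.21, 2.48], [-1.53, 4.67], [0.24, 2.81], [-2.84, 2.84]. Speed limits (rad/s): [2.79, 2.79, 3.14, 3.14, 3.14, 3.14].

INTERFACE

Orientations are given as a unit quaternion [x, y, z, w].
In Python, from workcell import movep, line_to, goto_joints, gripper_to, pause, inverse_kinematics, get_state, capture, get_calibration, Unreachable, sign_off, hold_point_z gives the robot as it stands. Calls block until the motion is done:
- movep(position, orientation): joint-space move of the TCP to a pose.
- line_to(position, rot=None, v=0.15, max_force=None): straight line of the TCP; rot=None keeps the orientation; v is the mean speed in m/s. With max_force (N) it stops when the force on the tool has changed by that much, and returns True; else False.
- goto_joints(angles): joint-space move.
- gripper_to(opening, force=None): finger opening in m; force is the grip in N (None keeps the last); returns when the fingers have stopped.
- pause(seconds).
- inverse_kinematics(position, orientation): joint angles nearest the present ones, or None.
- get_state(): the state.
- capture(name): name is "side" or "top" or "wrist"; returns (picture, depth): 420x560x3 uint8, blue, green, red; 420x560 float32, m along the optical axis (not along the pixel's ray), 0 where there is no reading.
- get_calibration(name): a dict with "fovy" (degrees; the focal length in pixels is half the picture's height over the tangent of half this angle, whatever the lens; pixels are square), "cx", "cy" (the principal point, pixels), "dist" ([k1, k2, p1, p2, k3] as OpenCV has them; the pictures are not rectified), "eye" and "orientation" of the camera in the world. Camera axes: x right, y up, looking along -z (the intrinsics and any distortion apply to the point x, -y, -z); pixel columns grow to the right and rows downward; lengths in m; the calibration is good to about 2 mm. A picture is of the moment at which its call begins: read the wrist's pose just before it. get_calibration takes no time and is no camera call; for the wrist camera it gives the pose at the moment of the call.
A pose or a line that the arm cannot do raises Unreachable and nothing moves.
- sign_off(): hands the job in, once; it reports no verdict.
The state is a dict: "t": time; "qpos": joint angles; "joint_velocities": joint speeds; "joint_efforts": joint torques, N m; "tool_pos": TCP position; "tcp_rot": TCP orientation; "wrist_force": force on the tool from outside, world axes, zero at the start; "wrist_torque": the same for the moment, N m; "grip_width": finger opening in m.
Only numpy, scipy, OpenCV 4.12 (cv2) and the standard library are available. Lean on these libraries where they do the work, as an engineer would, in place of code of your own. Each camera call takes 0.05 s, during which the arm holds its last target.

## Working session

There is one attempt and no reset: what is moved stays moved. The work goes in short steps, each a Python script; the robot and the scene stay as the last script left them, time stands still between calls to the robot, and variables do not carry over. Pictures are saved under pics/ and viewed, and the job is handed in when it is done.

```bash
mkdir -p pics; ls
python3 - <<'E'
from workcell import *
import cv2
for n in("top","side"):
    c=get_calibration(n);print(n,c)
    im,d=capture(n);cv2.imwrite(f"pics/{n}0.png",im)
s=get_state();print(s['t'],s['tool_pos'],s['tcp_rot'],hold_point_z)
E
```

```text
pics
top {'fovy': 54.95428214985969, 'cx': 285.7716620731744, 'cy': 213.37881225221585, 'dist': array([-0.09786006,  0.        ,  0.        ,  0.        ,  0.        ]), 'eye': array([ 0.48640551, -0.00832306,  1.09008833]), 'orientation': array([ 0.01905705, -0.01352482, -0.70607498,  0.70775139])}
side {'fovy': 53.706832137785106, 'cx': 278.06022534768937, 'cy': 213.5887133607549, 'dist': array([-0.11381854,  0.        ,  0.        ,  0.        ,  0.        ]), 'eye': array([ 0.15426502, -0.75803032,  0.63600257]), 'orientation': array([ 0.46912754, -0.10954267, -0.18345085,  0.85689296])}
0.1 [0.20293024 0.6431561  0.23004729] [ 1.52309713e-01  9.88332225e-01 -1.03003733e-03 -3.20280004e-04] 0.0187
```

View pics/top0.png

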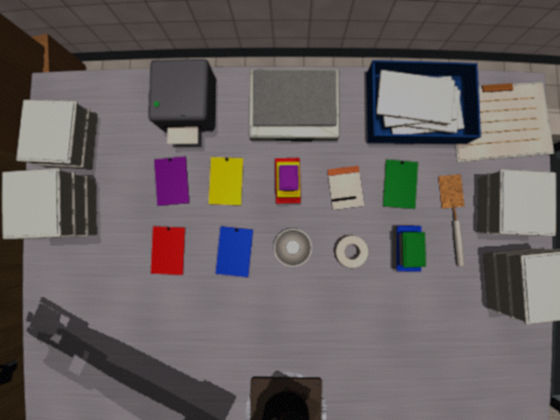

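View pics/side0.png

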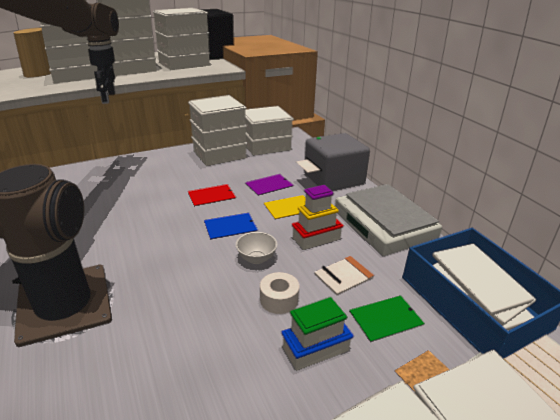

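The top view shows the red/yellow/purple stack at about (288,180) and the blue/green stack at (410,249). The boards are purple (171,181), yellow (226,181), red (168,250), blue (234,251) and green (400,184). Next I'll measure them.

```bash
cat > h.py <<'E'
import numpy as np, cv2
from scipy.spatial.transform import Rotation as R
from workcell import *
HS={'red':[(0,6),(174,180)],'blue':[(108,124)],'yellow':[(22,34)],'green':[(50,75)],'purple':[(138,160)]}
def cam(n):
    c=get_calibration(n);f=210/np.tan(np.radians(c['fovy']/2))
    K=np.array([[f,0,c['cx']],[0,f,c['cy']],[0,0,1]]);return c,K
def dirs(n,px,cal=None):
    c,K=cal or cam(n)
    u=cv2.undistortPoints(np.float64(px).reshape(-1,1,2),K,c['dist']).reshape(-1,2)
    d=np.c_[u[:,0],-u[:,1],-np.ones(len(u))]
    return np.array(c['eye']),R.from_quat(c['orientation']).apply(d)
def plane(n,px,z,cal=None):
    e,d=dirs(n,px,cal);return e+d*((z-e[2])/d[:,2])[:,None]
def mask(im,col,smin=120,vmin=50):
    h=cv2.cvtColor(im,cv2.COLOR_BGR2HSV);m=np.zeros(im.shape[:2],np.uint8)
    for a,b in HS[col]: m|=cv2.inRange(h,(a,smin,vmin),(b,255,255))
    return m
def blobs(n,im,dep,col,cal=None,minpx=40):
    "components -> list of (px pts, depth z of each)"
    m=mask(im,col);k,l,st,ce=cv2.connectedComponentsWithStats(m);out=[]
    for i in range(1,k):
        if st[i,4]<minpx: continue
        v,u=np.where(l==i);px=np.c_[u,v]
        e,d=dirs(n,px,cal);P=e+d*dep[v,u][:,None]
        out.append((px,P,ce[i]))
    return out
def rect(n,px,z,cal=None):
    m=np.zeros((420,560),np.uint8);m[px[:,1],px[:,0]]=1
    cs,_=cv2.findContours(m,cv2.RETR_EXTERNAL,cv2.CHAIN_APPROX_NONE)
    cs=np.vstack(cs).reshape(-1,2)
    W=plane(n,cs,z,cal)[:,:2]
    (c,(w,h),a)=cv2.minAreaRect((W*1000).astype(np.float32))
    if w<h: w,h,a=h,w,a+90
    a=(a+90)%180-90
    return np.array(c)/1000,w,h,a
def down(yaw): # tool x along yaw, z down
    c,s=np.cos(yaw),np.sin(yaw)
    return R.from_matrix(np.array([[c,s,0],[s,-c,0],[0,0,-1]])).as_quat()
E
python3 - <<'E'
from h import *
im,d=capture("top")
h=cv2.cvtColor(im,cv2.COLOR_BGR2HSV)
for p in [(171,185),(226,185),(168,250),(234,251),(400,188),(288,176),(410,249),(288,198)]: print(p,h[p[1],p[0]])
ex={'red':.05,'blue':.05,'yellow':.1,'green':.1,'purple':.15}
for c in HS:
    for px,P,ce in blobs("top",im,d,c):
        zm=np.median(P[:,2]); z=.006 if zm<.03 else ex[c]
        k=abs(P[:,2]-z)<.01
        if zm>.2 or k.sum()<30 or ce[1]>280: print(c,'skip',ce,zm);continue
        print(c,ce.round(),'n',len(px),k.sum(),'z %.3f'%zm,*[x if np.isscalar(x) is False else round(float(x),1) for x in rect("top",px[k],z)])
E
```

```text
(171, 185) [148 218 109]
(226, 185) [ 29 242 175]
(168, 250) [  0 232 168]
(234, 251) [113 220 160]
(400, 188) [ 65 209 100]
(288, 176) [148 199 123]
(410, 249) [ 65 210 102]
(288, 198) [  1 226 131]
red [283. 164.] n 107 107 z 0.047 [ 0.63419165 -0.00312566] 88.8 62.4 0.2
red [288. 200.] n 146 144 z 0.047 [ 0.56896716 -0.00578086] 62.0 15.5 -89.9
red [167. 250.] n 1550 1538 z 0.005 [0.4361907  0.32059723] 129.2 89.8 -1.8
blue skip [415.52281134 107.38594328] 0.08773511468302009
blue [459.  88.] n 107 107 z 0.006 [ 0.87003583 -0.48946722] 115.0 23.1 13.9
blue [234. 251.] n 1568 1563 z 0.005 [0.43437885 0.13951459] 128.4 88.7 -5.9
blue [405. 245.] n 307 303 z 0.047 [ 0.44550476 -0.31818094] 113.9 65.9 -0.3
yellow [225. 181.] n 1556 1540 z 0.005 [0.6249126 0.1638165] 129.7 89.7 -2.0
yellow [286. 182.] n 262 258 z 0.097 [ 0.61705823 -0.00575646] 84.4 54.4 0.1
green [400. 184.] n 1441 1437 z 0.005 [ 0.61786884 -0.31007529] 126.4 86.4 -4.7
green [413. 249.] n 757 755 z 0.099 [ 0.44467181 -0.3156033 ] 84.6 55.9 1.7
purple [171. 181.] n 1443 1437 z 0.005 [0.62553265 0.31342114] 126.9 87.4 5.4
purple [288. 178.] n 430 429 z 0.148 [ 0.61393817 -0.00706833] 54.2 39.9 0.1
```

Rectangle sizes and heights agree with the stated ones, apart from a bias of about one pixel. Next I'll cross-check both stacks from the wrist camera before gripping.

Run:
```python
from h import *
ex={'red':.05,'blue':.05,'yellow':.1,'green':.1,'purple':.15}
for i,(x,y) in enumerate([(.445,-.317),(.614,-.006)]):
    p=[x,y,.36]; q=down(np.pi)
    print(inverse_kinematics(p,q))
    movep(p,q); pause(.3)
    cal=cam("wrist"); im,d=capture("wrist"); cv2.imwrite(f"pics/w{i}.png",im)
    print(get_state()['t'],cal[0]['eye'])
    for c in HS:
      for px,P,ce in blobs("wrist",im,d,c,cal,200):
        zm=np.median(P[:,2]); z=.006 if zm<.03 else ex[c]
        k=abs(P[:,2]-z)<.008
        if k.sum()<100: print(c,'skip',ce,zm);continue
        print(c,ce.round(),k.sum(),'z %.3f'%zm,*rect("wrist",px[k],z,cal))
```

```text
[-8.04714361e-01 -7.05934732e-02  1.73301671e+00 -4.44089210e-16
  1.47916941e+00 -2.37551069e+00]
3.9833 [ 0.36287679 -0.3163058   0.50170329]
red [495. 262.] 1193 z 0.046 [ 0.61705298 -0.00849004] 117.70221710205078 65.9051513671875 1.0243765115737915
blue [275. 110.] 837 z 0.048 [ 0.39505896 -0.31851129] 63.285362243652344 19.603500366210938 -89.9600777849555
yellow [518. 285.] 1319 z 0.096 [ 0.61355634 -0.01110535] 88.66671752929688 58.50038528442383 -0.629913330078125
green [276. 156.] 3774 z 0.099 [ 0.44219055 -0.31743692] 85.27203369140625 54.85343551635742 1.2187739610671997
green [282. 259.] 4406 z 0.005 [ 0.61695654 -0.30964832] 127.3238754272461 86.90950775146484 -4.638572692871094
purple [544. 317.] 1326 z 0.148 [ 0.61151898 -0.02137211] 63.47605895996094 35.91221618652344 11.691450119018555
[-1.74844740e-01  8.45421978e-02  1.57703840e+00 -4.44089210e-16
  1.48001206e+00 -1.74564107e+00]
5.6667 [ 0.53164929 -0.00620658  0.50180161]
red [534.  27.] 2667 z 0.005 [0.47164615 0.30806189] 67.74346923828125 58.57309341430664 89.15055847167969
red [279. 115.] 710 z 0.048 [ 0.5697265  -0.00360344] 63.41728973388672 18.599374771118164 88.82059478759766
blue [18. 36.] 953 z 0.047 [ 0.47696625 -0.29979132] 56.1347770690918 37.089054107666016 -0.5086746215820312
blue [396.  26.] 3885 z 0.005 [0.46751852 0.13692   ] 88.73294830322266 62.4102897644043 84.3115234375
yellow [404. 151.] 6191 z 0.005 [0.62479449 0.16453827] 128.48828125 89.2927474975586 -2.1826934814453125
yellow [282. 136.] 947 z 0.097 [ 0.61536493 -0.00495229] 84.2801742553711 55.958492279052734 0.09114592522382736
green [ 53. 146.] 6259 z 0.005 [ 0.61774219 -0.30759186] 127.27069854736328 88.97504425048828 -4.7215576171875
purple [515. 151.] 6242 z 0.005 [0.62511469 0.31325458] 127.30000305175781 89.19873046875 5.267825126647949
purple [278. 170.] 2531 z 0.149 [ 0.6139715  -0.00580449] 58.067012786865234 43.12469482421875 0.47444212436676025
```

Top and wrist cameras agree to within about 2 mm. Starting with purple.

```bash
cat >> h.py <<'E'
B={'red':(.4362,.3206,-1.8),'blue':(.4344,.1395,-5.9),'yellow':(.6249,.1642,-2.1),'green':(.6178,-.3088,-4.7),'purple':(.6253,.3133,5.3)}
EX={'red':.05,'blue':.05,'yellow':.1,'green':.1,'purple':.15}
def look(name,x,y,z=.36,pic=None):
    movep([x,y,z],down(np.pi)); pause(.3)
    cal=cam("wrist"); im,d=capture("wrist")
    if pic: cv2.imwrite(f"pics/{pic}.png",im)
    return cal,im,d
def find(cal,im,d,col,z,near,n="wrist"):
    best=None
    for px,P,ce in blobs(n,im,d,col,cal,60):
        k=abs(P[:,2]-z)<.01
        if k.sum()<60: continue
        r=rect(n,px[k],z,cal)
        if np.hypot(*(r[0]-near))<.08: print(n,col,'z %.3f'%np.median(P[k,2]),r)
        if np.hypot(*(r[0]-near))<.08 and (best is None or r[1]*r[2]>best[1]*best[2]): best=r
    return best
OFF=.008
def pick(x,y,a,base,op=.085,force=50):
    q=down(np.pi+np.radians(a))
    gripper_to(op)
    movep([x,y,base+.10],q); line_to([x,y,base+OFF],q,v=.15,max_force=15)
    w=gripper_to(.03,force); s=get_state(); print('grip',s['grip_width'],s['tool_pos'].round(4),s['wrist_force'].round(1))
    line_to([x,y,base+OFF+.02],q,v=.06)
    line_to([x,y,max(.15,base+.05)+.03],q,v=.2)
    s=get_state();print('lifted',s['grip_width'].round(4),s['wrist_force'].round(1),s['t'])
def place(col,via=None):
    x,y,a=B[col];q=down(np.pi+np.radians(a)); z=get_state()['tool_pos'][2]
    for v in via or []: line_to([v[0],v[1],z],down(np.pi),v=.2)
    line_to([x,y,z],q,v=.2)
    line_to([x,y,.006+OFF+.015],q,v=.15)
    hit=line_to([x,y,.006+OFF-.004],q,v=.025,max_force=3)
    s=get_state();print('set',hit,s['tool_pos'].round(4),s['wrist_force'].round(1))
    gripper_to(.085); line_to([x,y,.15],q,v=.15)
    print(get_state()['t'])
E
python3 - <<'E'
from h import *
pick(.614,-.0062,.3,.10,op=.075); place('purple')
cal,im,d=look('w',.61,.25,pic='p1')
find(cal,im,d,'purple',.056,np.array([.625,.313]))
find(cal,im,d,'purple',.006,np.array([.625,.313]))
cal,im,d=look('w',.615,-.005,pic='p1b')
find(cal,im,d,'yellow',.1,np.array([.615,-.005]))
print(get_state()['t'])
E
```

```text
grip 0.04554143235314275 [ 0.6151 -0.0063  0.1097] [-0.5  0.4  5.2]Traceback (most recent call last):
  File "<stdin>", line 2, in <module>
  File "h.py", line 64, in pick
    s=get_state();print('lifted',s['grip_width'].round(4),s['wrist_force'].round(1),s['t'])
                                 ^^^^^^^^^^^^^^^^^^^^^
AttributeError: 'float' object has no attribute 'round'
```

```bash
sed -i "s/s\['grip_width'\].round(4)/s['grip_width']/" h.py
python3 - <<'E'
from h import *
s=get_state();print(s['t'],s['grip_width'],s['tool_pos'].round(4),s['wrist_force'].round(2))
place('purple')
cal,im,d=look('w',.61,.25,pic='p1')
find(cal,im,d,'purple',.056,np.array([.625,.313]))
find(cal,im,d,'purple',.006,np.array([.625,.313]))
cal,im,d=look('w',.615,-.005,pic='p1b')
find(cal,im,d,'yellow',.1,np.array([.615,-.005]))
print(get_state()['t'])
E
```

```text
8.6417 0.045755814296983395 [ 0.6143 -0.0063  0.1803] [-0.49  0.97 -0.91]
set True [0.6253 0.3134 0.0157] [-0.5 -0.8  3.5]
13.6333
wrist purple z 0.055 (array([0.62449109, 0.31261441]), 60.623046875, 46.617919921875, 5.422816753387451)
wrist purple z 0.005 (array([0.62497235, 0.31526526]), 127.55157470703125, 87.47148132324219, 5.424797534942627)
wrist yellow z 0.099 (array([ 0.6161026 , -0.00474949]), 85.58955383300781, 55.88753890991211, 0.9676309823989868)
16.2167
```

View pics/p1.png

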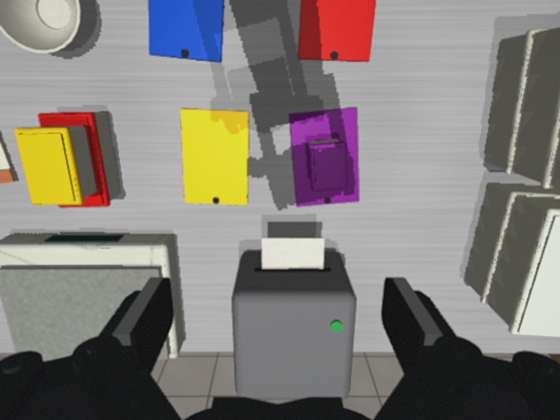

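View pics/p1b.png

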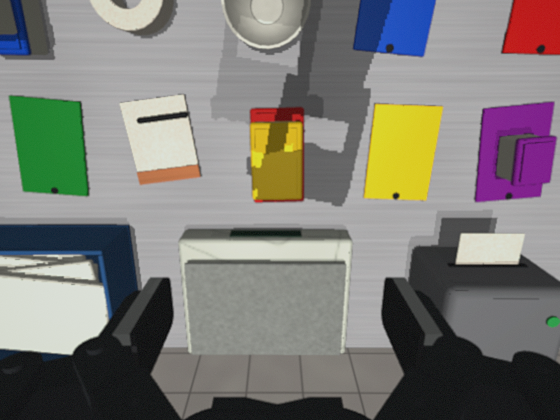

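Purple is flat on its board: the lid is at (327,165), centred to about 2 mm. The yellow tub is undisturbed at (277,160). Next is yellow, then a look at red.

Run:
```python
from h import *
pick(.616,-.0053,.5,.05); place('yellow')
cal,im,d=look('w',.6,.08,pic='p2')
find(cal,im,d,'yellow',.056,np.array([.625,.164]))
find(cal,im,d,'yellow',.006,np.array([.625,.164]))
find(cal,im,d,'red',.05,np.array([.615,-.005]))
im,d=capture("top")
find(cam("top"),im,d,'red',.05,np.array([.615,-.005]),"top")
print(get_state()['t'])
```

```text
grip 0.05723310308544217 [ 0.6173 -0.0055  0.0598] [-0.4 -0.8  5.2]
lifted 0.05748620041847692 [ 0.3 -0.3 -2.1] 19.5583
set True [0.625  0.1643 0.0158] [-0.6  0.   3.6]
23.7083
wrist yellow z 0.055 (array([0.62437384, 0.16301472]), 87.4794921875, 58.60628890991211, -1.6881332397460938)
wrist yellow z 0.005 (array([0.62467731, 0.16512595]), 128.61239624023438, 88.8963394165039, -2.2178878784179688)
wrist red z 0.049 (array([ 0.61972339, -0.00155569]), 117.39226531982422, 64.18634033203125, 1.3055720329284668)
top red z 0.048 (array([ 0.61985449, -0.00433123]), 117.38336181640625, 64.6724853515625, 0.23945032060146332)
25.0167
```

View pics/p2.png

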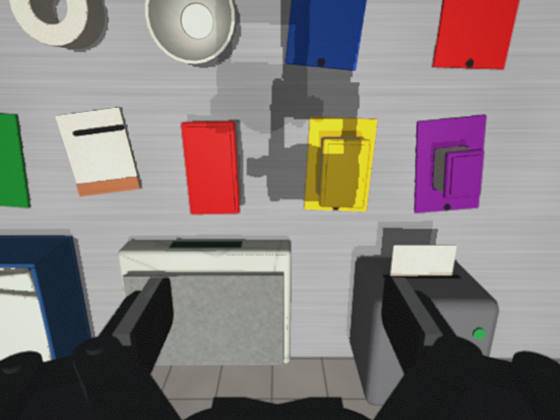

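Yellow is centred at (345,168) on its board. The red tub is now clear at (211,167), so red is next.

Run:
```python
from h import *
pick(.6195,-.0037,.6,0.0); place('red')
cal,im,d=look('w',.47,.27,pic='p3')
find(cal,im,d,'red',.056,np.array([.436,.32]))
find(cal,im,d,'red',.006,np.array([.436,.32]))
cal,im,d=look('w',.46,-.315,pic='p3b')
find(cal,im,d,'green',.1,np.array([.444,-.316]))
print(get_state()['t'])
```

```text
grip 0.06557095770090149 [ 0.6211 -0.0039  0.0101] [0.1 0.  5.5]
lifted 0.06528425792135893 [ 0.2  1.1 -3.8] 28.7667
set True [0.4363 0.3207 0.016 ] [-1.   0.3  4.1]
33.8667
wrist red z 0.055 (array([0.43574631, 0.31996649]), 117.75885009765625, 66.24899291992188, -0.9523162841796875)
wrist red z 0.005 (array([0.43539706, 0.32272104]), 127.79393768310547, 88.49758911132812, -1.9853286743164062)
wrist green z 0.099 (array([ 0.44291577, -0.3174487 ]), 84.10321807861328, 55.432621002197266, 0.3824160397052765)
37.5417
```

View pics/p3.png

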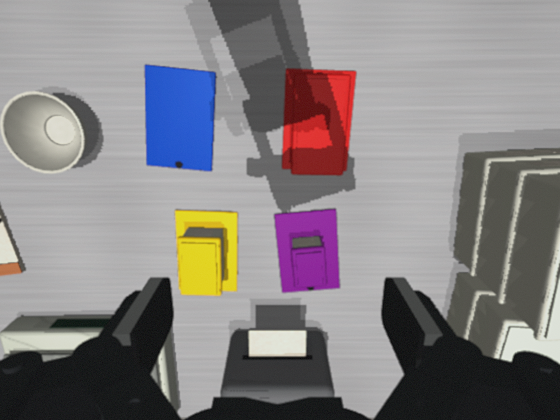

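View pics/p3b.png

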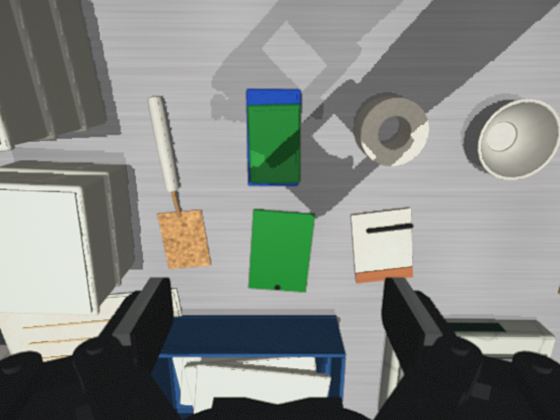

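Red sits at (319,122) on its board. Green is at (274,143), with its board clear at (281,250).

Run:
```python
from h import *
pick(.4436,-.3169,1.0,0.05); place('green')
cal,im,d=look('w',.5,-.30,pic='p4')
find(cal,im,d,'green',.056,np.array([.618,-.309]))
find(cal,im,d,'green',.006,np.array([.618,-.309]))
find(cal,im,d,'blue',.05,np.array([.445,-.317]))
im,d=capture("top")
find(cam("top"),im,d,'blue',.05,np.array([.445,-.317]),"top")
print(get_state()['t'])
```

```text
grip 0.05761858022676111 [ 0.4445 -0.3179  0.0596] [ 0.2 -0.7  4. ]
lifted 0.057339424955035315 [ 0.2 -0.1 -2.1] 40.8833
set True [ 0.6178 -0.3088  0.0156] [-0.5 -0.1  3.4]
45.0667
wrist green z 0.055 (array([ 0.61392242, -0.3089068 ]), 85.64579772949219, 57.11097717285156, -4.681053161621094)
wrist green z 0.005 (array([ 0.61705994, -0.30967926]), 127.25032806396484, 87.08234405517578, -4.78619384765625)
wrist blue z 0.049 (array([ 0.44446628, -0.31892572]), 116.64604187011719, 64.23155212402344, -0.5663909912109375)
top blue z 0.049 (array([ 0.44549692, -0.31812228]), 113.95096588134766, 65.88980865478516, -0.3332672119140625)
46.4167
```

View pics/p4.png

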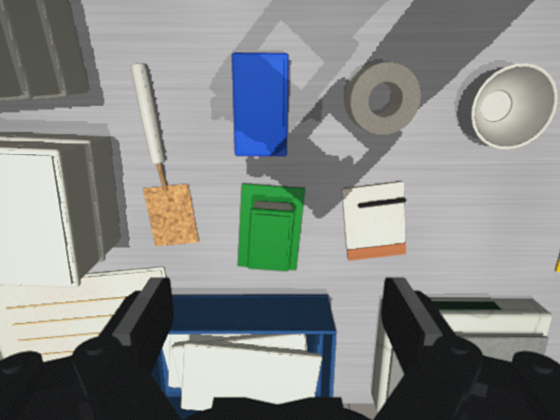

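Green is on its board at (271,240) with about 3 mm of end offset at most. The blue tub is clear at (261,104).

Run:
```python
from h import *
pick(.4448,-.3185,-.4,0.0); place('blue',via=[(.52,-.15),(.52,.02)])
cal,im,d=look('w',.5,.14,pic='p5')
for c in('blue','yellow'):
  for z in(.056,.006): find(cal,im,d,c,z,np.array(B[c][:2]))
cal,im,d=look('w',.66,-.30,pic='p6')
for z in(.056,.006): find(cal,im,d,'green',z,np.array(B['green'][:2]))
movep([.5,-.05,.36],down(np.pi)); pause(.5)
im,d=capture("top");cv2.imwrite("pics/t9.png",im)
for c in B:
  for z in(.056,.006): find(cam("top"),im,d,c,z,np.array(B[c][:2]),"top")
im,d=capture("side");cv2.imwrite("pics/s9.png",im)
print(get_state()['t'])
```

```text
grip 0.06521176599421144 [ 0.4459 -0.3198  0.0098] [-0.4 -1.1  4.9]
lifted 0.0657793634126187 [-0.4  0.1 -2.5] 50.1417
set True [0.4344 0.1396 0.0157] [-1.1 -0.3  4.2]
56.1917
wrist blue z 0.055 (array([0.4331217 , 0.13993347]), 117.29158020019531, 66.07122802734375, -5.9207763671875)
wrist blue z 0.005 (array([0.43401584, 0.14118352]), 127.91831970214844, 88.23576354980469, -5.621940612792969)
wrist yellow z 0.055 (array([0.62241779, 0.1640983 ]), 86.95879364013672, 58.42251205444336, -1.6919631958007812)
wrist yellow z 0.005 (array([0.62379651, 0.16554208]), 128.65370178222656, 88.36914825439453, -2.1793594360351562)
wrist green z 0.055 (array([ 0.61703339, -0.30828125]), 87.58827209472656, 58.14848327636719, -4.6419525146484375)
wrist green z 0.005 (array([ 0.61817126, -0.30949854]), 127.23141479492188, 87.64012145996094, -4.6509552001953125)
top red z 0.054 (array([0.43730905, 0.31729971]), 117.97577667236328, 65.39320373535156, -1.2545166015625)
top red z 0.005 (array([0.43604251, 0.32175821]), 128.37913513183594, 92.12708282470703, -1.8323287963867188)
top blue z 0.054 (array([
[... 167 characters left out ...]
4375, -5.2841339111328125)
top yellow z 0.054 (array([0.62433978, 0.16190277]), 86.70565032958984, 55.7874755859375, -1.4831161499023438)
top yellow z 0.005 (array([0.62495959, 0.16368542]), 129.66871643066406, 89.42584991455078, -2.3775100708007812)
top green z 0.054 (array([ 0.6168855 , -0.30774023]), 88.6026611328125, 58.99529266357422, -3.45379638671875)
top green z 0.005 (array([ 0.61787115, -0.30992706]), 126.33252716064453, 86.0313491821289, -4.8103485107421875)
top purple z 0.053 (array([0.62594562, 0.30981738]), 60.463314056396484, 44.63983917236328, 5.942085266113281)
top purple z 0.005 (array([0.62537665, 0.31324216]), 126.8939437866211, 87.1426010131836, 5.325181484222412)
61.225
```

View pics/t9.png

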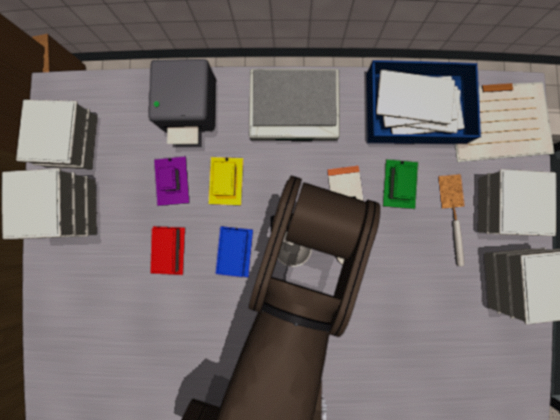

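View pics/p6.png

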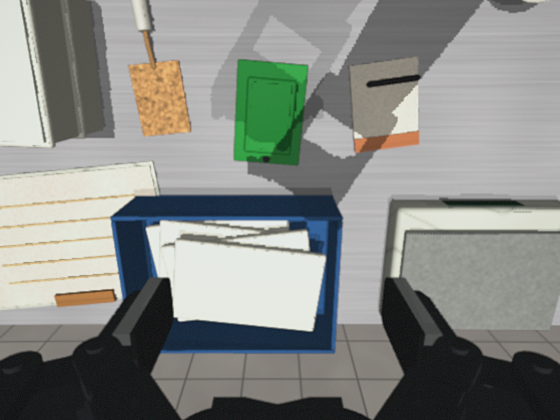

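View pics/s9.png

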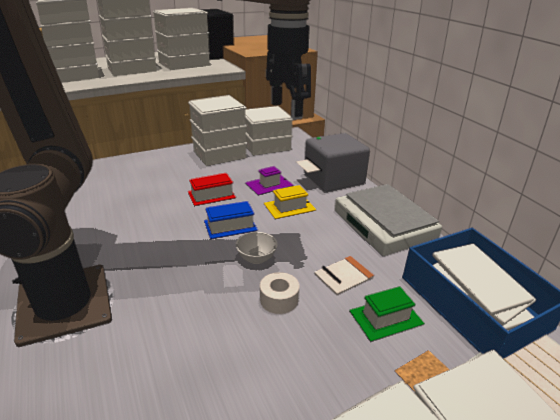

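All five tubs stand flat and centred, and the arm is clear.

```bash
python3 -c "
from workcell import *
print(get_state()['t'],get_state()['grip_width']);sign_off()"
```

```text
61.225 0.08487973208008956
the job is handed in; nothing more can be done
```

I unstacked both stacks from the top down (purple, yellow, red, then green, blue) and set each tub on the board of its colour, lid up. I lowered each tub until the tool felt about 3 N, then let go. I handed the job in at 61 s with the gripper open and the arm clear.

**Last checks:**
- **Position:** with the wrist camera the tubs measure within about 3 mm of the middle of their boards. With the top camera they are within about 5 mm.
- **Angle:** all tubs are within about 1.4° of their board's length.
- **Height:** all lids are at 53–55 mm, where 56 mm is expected, so every tub lies flat. The boards also read about 1 mm low.

**Where the cameras disagreed:**
- **Red and purple:** the top camera puts their centres 3–4.5 mm off across the board. The wrist camera puts them within about 3 mm. The lids and boards share a colour and the top view is oblique, so I did not re-place them.
- **Green:** an oblique wrist view first showed it about 3–4 mm off along its length. A more direct view showed about 1 mm.

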